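# Set the iris ring of the tall bench lamp

### The arm

A 7-joint arm with a two-finger parallel gripper is mounted at the origin on the work surface. World frame = base frame: x ahead of the robot, y to its left, z up, the work surface at z = 0. Lengths are in m, angles in rad, forces in N, time in s.
With the tool pointing down it reaches from about 0.425 to 0.925 m from the base axis. Payload 6.8 kg.
Tool frame: the origin (TCP) lies on the mounting face of the last link; the fingertips stand 173 mm ahead of it and the grasp point (between the pads) lies 155 mm ahead of it (grip_point_offset is the distance from the TCP to the grasp point, in m); x points along the fingers, z is the direction in which the jaws open and shut, and the axes are right-handed (so a half turn about x gives the same grasp; the last joint's range is limited). The gripper opens to 85 mm and grips with 20 to 120 N. Pads are 22 mm wide; open, the fingers measure 114 mm over their backs; the gripper's body (76 mm by 85 mm) begins 54 mm behind the grasp point. The pads swing forward as they close: fully open they stand 13 mm farther back than shut.
Start: joints at [1.147, 0.477, 0.022, 1.555, -0.011, 1.109, -0.083], TCP at [0.21, -0.642, 0.405] pointing down, gripper open.
Joint ranges: [-2.96, 2.96], [-0.34, 2.1], [-1.41, 1.46], [0.24, 2.44], [-1.37, 4.51], [0.17, 1.92], [-2.96, 2.96]. Speed limits (rad/s): [2.39, 2.39, 3.14, 3.14, 3.14, 3.14, 3.14].

### API

Orientations are given as a rotation vector (axis times angle).
In Python, from bench import * gives the robot as it stands. The module is installed in compiled form; this text tells all that it offers.
- The arm moves only by the tool servo_tool, never from a script. Its argument "motion" is a list of rows, each a list of 5 numbers: the shift along the tool's x, y, z in m, then the turn about the tool's x in degrees, then the gripper command: -1 is fully open, 1 is shut, values between are in proportion. In form: [[dx, dy, dz, turn, fingers], ...]. A call has 1 to 8 rows; each row is the pose to reach, as a shift and turn from the pose measured when the call began, along the tool's axes at that moment; what a row does not reach only later rows make up. A row lasts 1/10 s, in which the tool goes at most 50 mm and 8.59 degrees, less where a joint would pass 70% of its speed; a pose out of reach is approached as far as the arm can. A call with a gripper value outside its range is refused whole. The fingers move at their own pace and stop on an object; "force" is the grip in N (left out, the last holds). Time passes only in rows, so rows that repeat a pose let the fingers close. It gives the time, the measured TCP pose, the force and the opening at its end, in the units of the state.
- get_obs(): the state, without advancing time (a new reading comes with each control period).
- grab_frame(name): name is "side" or "top" or "wrist"; returns the picture (480x640x3 uint8, red, green, blue); there is no depth.
- camera_params(name): a dict with "mtx" (3x3 intrinsics, pixels), "D" ([k1, k2, p1, p2, k3] as OpenCV has them; the pictures are not rectified), "world_to_cam" (4x4, takes a point from world to camera coordinates); the wrist camera has in their place "T_tool_cam" (4x4, takes a point from camera to tool coordinates, whose origin is the TCP and whose axes are the tool frame's). Camera axes: x right, y down, z forward; pixel columns grow to the right and rows downward; lengths in m; the calibration is good to about 2 mm. A picture is of the moment at which its call begins: read the wrist's pose just before it. camera_params takes no time and is no camera call.
- hand_in(): hands the job in, once; it reports no verdict.
The state is a dict: "clock": time; "joints": joint angles; "qvel": joint speeds; "tau": joint torques, N m; "tcp_pos": TCP position; "orientation": TCP orientation; "contact_force": force on the tool from outside, world axes, zero at the start; "moment": the same for the moment, N m; "grip_width": finger opening in m.
Only numpy, scipy, OpenCV 4.12 (cv2) and the standard library are available. Lean on these libraries where they do the work, as an engineer would, in place of code of your own. Each camera call takes 0.05 s, during which the arm holds its last target. There are 200 camera calls.

### The job

Two upright lamps for looking through flasks stand on the laboratory bench. On the taller one, turn the slim iris ring, without touching the fixed rings just above and below it, until its little lever stands straight over the index rib on the lamp's foot, then let go. Leave the short lamp's ring and the conical flask as they are.

Things in the scene. Friction and masses are not known exactly. Their poses are not given: they have to be found in the camera images.
- fixed_rings: Two fixed bare-metal rings of the TALL lamp (130 mm high; the other lamp is alike, 88 mm), 40 mm wide, 6 to 28 mm above and 6 to 26 mm below the origin, which is on the lamp's upright axis at the iris ring's mid-height, 98 mm up. z up, x to the index rib: bright, 6 mm wide, radial, 31 to 63 mm from the axis on the lamp's dark grey foot (130 mm wide, 12 mm thick). Housing under them: 54 mm wide.
- iris_ring (a joint): Dark slim iris ring between these, 54 mm wide, 11 mm high; grip it across from above. Its steel lever, a level bar 8 mm thick at mid-height, ends 52 mm from the axis. Value: angle (rad) from index rib to lever, positive anticlockwise seen from above, 0 = lever over the rib. Starts at -1.25 to -0.6; stops at -1.5 and 0.9. Friction 0.08 N m; it stays where left, and only turns.
- short_iris_lever (a point): A point on the lever of the SHORT lamp's iris ring (same shape and sizes, its ring centred 56 mm above the bench), 47 mm from that lamp's upright axis, 5 mm short of the lever's tip. To be left alone.
- flask_mid (a point): Centre of a stoppered conical glass flask standing loose on the bench, 72 mm in diameter at the bottom, 115 mm high (this point is half-way up). To be left alone.
Not all that is in view belongs to the job. What is shaped like the part that bears fixed_rings but blue or purple is not meant.

How it is judged:
At the end, for the whole second after the job is handed in: The tall lamp's iris ring is at rest with its lever within 12 degrees of straight over the index rib; the short lamp's lever is within 10 mm and the flask within 30 mm of where it started (value of joint iris_ring between -0.21 and 0.21 rad and velocity of joint iris_ring between -0.05 and 0.05 rad/s and distance of short_iris_lever from where it was at the start of the episode below 0.01 m and distance of flask_mid from where it was at the start of the episode below 0.03 m); the robot touches nothing.
It fails at once if the fixed rings above and below the tall lamp's iris ring are touched (more than 1 N) (contact force between fixed_rings and anything else above 1 N).
It fails at once if the short lamp's iris ring is turned (its lever moves more than 10 mm) (distance of short_iris_lever from where it was at the start of the episode above 0.01 m).
It fails at once if the flask is shoved or knocked over (its centre moves more than 30 mm) (distance of flask_mid from where it was at the start of the episode above 0.03 m).
It also fails if it takes over 29 s, if anything falls off the work surface, if the arm or the gripper's body presses on something with over 40 N, if the wrist force passes 120 N, or if a joint passes its speed limit or range.

## Working session

There is one attempt and no reset: what is moved stays moved. The work goes in short steps, Python scripts to look and compute and a tool call to move; the robot and the scene stay as the last step left them, time stands still between calls to the robot, and variables do not carry over. Pictures are saved under pics/ and viewed, about 8 in all and at most 12, crops included, and the job is handed in when it is done.

Besides the shell and the picture viewer there is one more tool, called after "Call:" as name(argument=value, ...), one argument or row to a line, values as JSON. servo_tool: Moves the arm, as the interface text tells. Its arguments: {"type":"object","properties":{"motion":{"type":"array","items":{"type":"array","items":{"type":"number"}}},"force":{"type":"number"}},"required":["motion"]}

```bash
mkdir -p pics; python3 - <<'E'
from bench import *
import cv2,numpy as np
o=get_obs();print({k:np.round(v,3).tolist() for k,v in o.items()})
for n in("top","side"):
    f=grab_frame(n);cv2.imwrite(f"pics/{n}1.png",f[:,:,::-1])
for n in("top","side","wrist"):
    p=camera_params(n);print(n,{k:np.round(v,4).tolist() for k,v in p.items()})
E
```

```text
{'clock': 0.0, 'joints': [1.147, 0.478, 0.022, 1.556, -0.012, 1.109, -0.083], 'qvel': [0.001, -0.002, 0.001, 0.001, 0.0, -0.001, -0.001], 'tau': [0.0, -59.646, 1.608, -28.12, 0.012, 0.009, -0.0], 'tcp_pos': [0.21, -0.641, 0.404], 'orientation': [0.975, 1.344, -0.973], 'contact_force': [-0.066, -0.278, 0.923], 'moment': [-0.08, -0.039, -0.0], 'grip_width': 0.085}
top {'mtx': [[438.3546, 0.0, 327.16], [0.0, 438.3546, 229.6326], [0.0, 0.0, 1.0]], 'D': [-0.0987, 0.0, 0.0, 0.0, 0.0], 'world_to_cam': [[0.0049, -1.0, 0.001, -0.0994], [-0.9763, -0.005, -0.2161, 0.5806], [0.2161, 0.0001, -0.9764, 0.7155], [0.0, 0.0, 0.0, 1.0]]}
side {'mtx': [[613.3722, 0.0, 322.4376], [0.0, 613.3722, 236.6485], [0.0, 0.0, 1.0]], 'D': [-0.0683, 0.0, 0.0, 0.0, 0.0], 'world_to_cam': [[-0.7883, -0.6152, 0.0082, 0.3997], [-0.3886, 0.4875, -0.7819, 0.3526], [0.477, -0.6196, -0.6233, 0.8582], [0.0, 0.0, 0.0, 1.0]]}
wrist {'mtx': [[378.4071, 0.0, 314.7637], [0.0, 378.4071, 236.9513], [0.0, 0.0, 1.0]], 'D': [-0.0736, 0.0, 0.0, 0.0, 0.0], 'T_tool_cam': [[-0.0004, -0.3077, 0.9515, 0.0307], [-0.0008, -0.9515, -0.3077, 0.0789], [1.0, -0.0009, 0.0001, 0.0002], [0.0, 0.0, 0.0, 1.0]]}
```

View pics/top1.png

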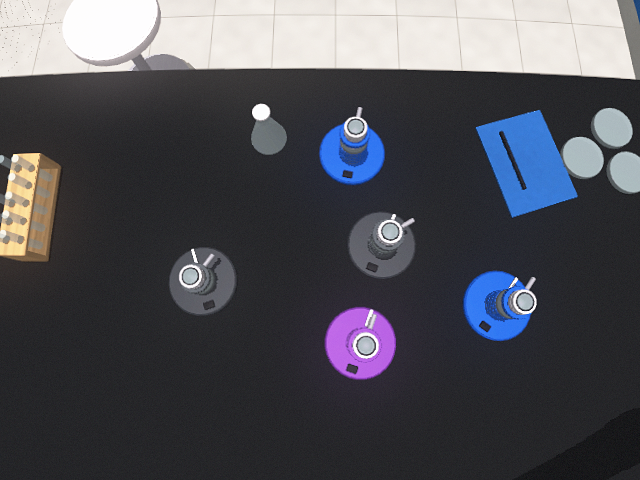

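View pics/side1.png

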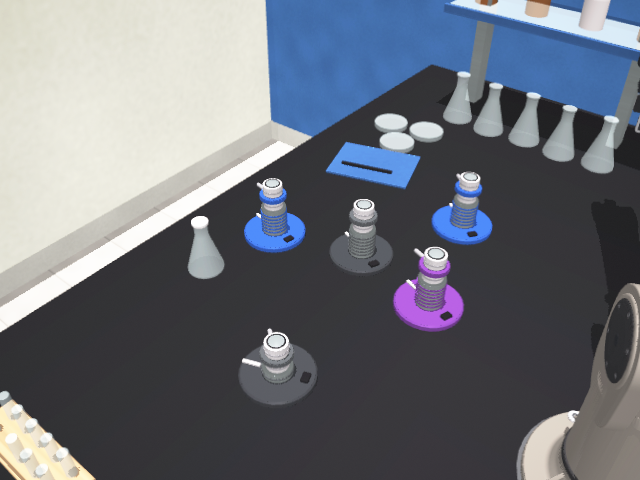

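Top view candidates:
- grey lamp (382,245), the taller of the two grey ones
- grey lamp (202,281), short
- blue lamps (352,153) and (498,305), and a purple one (361,343), none of them meant

The target is the grey lamp at (382,245). The flask is at (268,135). Next is a close crop of the target, with measurements.

```bash
cat > h.py <<'E'
from bench import *
import cv2,numpy as np
from scipy.spatial.transform import Rotation as R
def cam(n,o=None):
    p=camera_params(n)
    if n!="wrist": return p["mtx"],p["D"],np.array(p["world_to_cam"])
    o=o or get_obs();T=np.eye(4);T[:3,:3]=R.from_rotvec(o["orientation"]).as_matrix();T[:3,3]=o["tcp_pos"]
    return p["mtx"],p["D"],np.linalg.inv(T@np.array(p["T_tool_cam"]))
def proj(c,P):
    K,D,W=c;return cv2.projectPoints(np.float64(P).reshape(-1,3),cv2.Rodrigues(W[:3,:3])[0],W[:3,3],np.float64(K),np.float64(D))[0][:,0]
def back(c,uv,z):
    K,D,W=c;n=cv2.undistortPoints(np.float64(uv).reshape(-1,1,2),np.float64(K),np.float64(D))[:,0]
    d=np.c_[n,np.ones(len(n))]@W[:3,:3];C=-W[:3,:3].T@W[:3,3];return C+d*((z-C[2])/d[:,2])[:,None]
E
python3 - <<'E'
from h import *
c=cam("top")
for n,uv in dict(tall=(382,245),short=(202,281)).items():
    print(n,back(c,uv,.012).round(3))
print("tops tall",back(c,(389,231),.13).round(3),"short",back(c,(190,275),.088).round(3))
print("rib",back(c,[(391,219)],.014).round(3),"lever tip",back(c,(412,221),.098).round(3),"flask",back(c,(268,138),.0).round(3))
a=cv2.resize(cv2.imread("pics/top1.png")[190:290,330:430],(600,600),interpolation=cv2.INTER_CUBIC)
cv2.imwrite("pics/crop1.png",a)
E
```

```text
tall [[ 0.563 -0.2    0.012]]
short [[0.493 0.137 0.012]]
tops tall [[ 0.565 -0.197  0.13 ]] short [[0.495 0.136 0.088]]
rib [[ 0.613 -0.218  0.014]] lever tip [[ 0.589 -0.242  0.098]] flask [[0.785 0.025 0.   ]]
```

View pics/crop1.png

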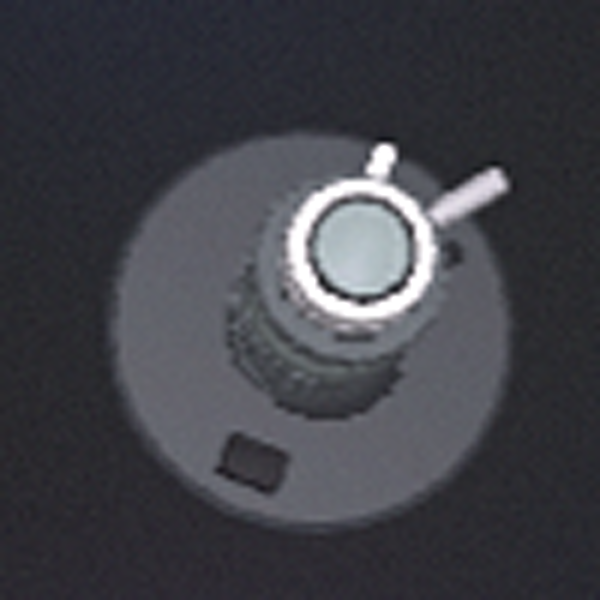

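The crop shows the grey target: top ring centre near (390,231) in full-picture pixels, rib end near (394,216), and lever tip near (414,220). Now I work out the angles, cross-check with the side camera, and get the tool axes.

```bash
python3 - <<'E'
from h import *
t=cam("top");s=cam("side");o=get_obs()
f=lambda x,y:(330+(x+.5)/6-.5,190+(y+.5)/6-.5)
top=back(t,f(362,248),.130)[0];foot=back(t,f(312,331),.012)[0]
print("top",top.round(4),"foot",foot.round(4),"side top",back(s,(364,206),.13).round(4))
a=(top+foot)/2
for n,p,z in(("rib",(388,148),.015),("lever",(505,178),.098)):
    P=back(t,f(*p),z)[0];d=P-a;print(n,P.round(4),np.hypot(*d[:2]).round(4),np.degrees(np.arctan2(d[1],d[0])).round(1))
M=R.from_rotvec(o["orientation"]).as_matrix();print(M.round(3))
print("shift in tool axes to axis",(M.T@(np.r_[a[:2],.40]-o["tcp_pos"])).round(4))
E
```

```text
top [ 0.5647 -0.1984  0.13  ] foot [ 0.5638 -0.1993  0.012 ] side top [[ 0.5568 -0.1899  0.13  ]]
rib [ 0.6226 -0.2245  0.015 ] 0.0637 -23.7
lever [ 0.5924 -0.2447  0.098 ] 0.0538 -58.4
[[-0.001  0.951  0.311]
 [ 0.002  0.311 -0.951]
 [-1.    -0.    -0.002]]
shift in tool axes to axis [ 0.0043  0.4746 -0.3105]
```

Call:
servo_tool(
  motion=[
    [0,0.475,-0.31,-104,-1],
    [0,0.475,-0.31,-104,-1],
    [0,0.475,-0.31,-104,-1],
    [0,0.475,-0.31,-104,-1],
    [0,0.475,-0.31,-104,-1],
    [0,0.475,-0.31,-104,-1],
    [0,0.475,-0.31,-104,-1],
    [0,0.475,-0.31,-104,-1],
  ],
  force=30,
)

```text
clock: 0.9
tcp_pos: [0.4608, -0.3279, 0.4042]
orientation: [0.039, 1.571, -0.038]
contact_force: [0.9, 0.1, -0.5]
grip_width: 0.0852
```

```bash
cat > st.py <<'E'
from h import *
o=get_obs();M=R.from_rotvec(o["orientation"]).as_matrix()
print(round(o["clock"],2),"tcp",np.round(o["tcp_pos"],4),"F",np.round(o["contact_force"],1),"grip",round(o["grip_width"],4),"xax",M[:,0].round(3),"jaw deg",np.degrees(np.arctan2(M[1,2],M[0,2])).round(1),"j",np.round(o["joints"],2))
print("shift to axis:",(M.T@(np.r_[.5643,-.1988,.253]-o["tcp_pos"])).round(4))
E
python3 st.py
```

```text
0.9 tcp [ 0.4608 -0.3279  0.4042] F [ 0.9  0.1 -0.5] grip 0.0852 xax [-0.     0.001 -1.   ] jaw deg -2.8 j [ 0.8   0.32 -0.36  1.8   0.13  1.04  0.34]
shift to axis: [0.1513 0.1339 0.0972]
```

Call:
servo_tool(
  motion=[
    [0,0.134,0.097,-34.5,-1],
    [0,0.134,0.097,-34.5,-1],
    [0,0.134,0.097,-34.5,-1],
    [0,0.134,0.097,-34.5,-1],
    [0,0.134,0.097,-34.5,-1],
    [0,0.134,0.097,-34.5,-1],
    [0,0.134,0.097,-34.5,-1],
    [0,0.134,0.097,-34.5,-1],
  ],
)

```text
clock: 1.7
tcp_pos: [0.5634, -0.2005, 0.4042]
orientation: [-0.43, 1.529, 0.431]
contact_force: [0.5, 0.5, -0.1]
grip_width: 0.0854
```

```bash
python3 st.py; python3 - <<'E'
from h import *
c=cam("wrist");f=grab_frame("wrist")[:,:,::-1].copy()
cv2.imwrite("pics/w1raw.png",f)
a=np.array([.5643,-.1988]);th=np.linspace(0,2*np.pi,120)
for r,z,col in((.020,.126,(0,255,0)),(.027,.1035,(0,255,255)),(.065,.012,(255,0,255))):
    cv2.polylines(f,[np.int32(proj(c,np.c_[a[0]+r*np.cos(th),a[1]+r*np.sin(th),z+0*th]).round())],True,col,1)
cv2.imwrite("pics/w1.png",f)
E
```

```text
1.7 tcp [ 0.5634 -0.2005  0.4042] F [ 0.5  0.5 -0.1] grip 0.0854 xax [-0.001  0.    -1.   ] jaw deg 31.5 j [ 0.64  0.4  -0.52  1.72  0.22  1.08  0.59]
shift to axis: [0.1512 0.0009 0.0018]
```

View pics/w1.png

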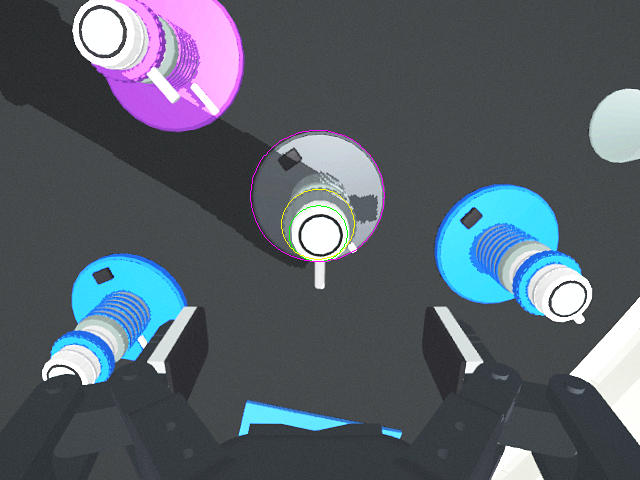

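The wrist view shows the grey lamp with its top at (320,236), and the predicted circles fit it. The lever tip is at (320,288), square to the jaws, and the rib end is at (354,249). The purple and blue lamps are well clear.

```bash
python3 - <<'E'
from h import *
c=cam("wrist");o=get_obs()
a=back(c,(320.5,235.5),.130)[0];print("axis",a.round(4),"foot pred",proj(c,[a[0],a[1],.012]).round(1))
for n,p,z in(("rib",(354.5,249),.016),("lever",(320,288),.098)):
    P=back(c,p,z)[0];d=P-a;print(n,np.hypot(*d[:2]).round(4),np.degrees(np.arctan2(d[1],d[0])).round(1))
M=R.from_rotvec(o["orientation"]).as_matrix();print((M.T@(np.r_[a[:2],.253]-o["tcp_pos"])).round(4))
E
```

```text
axis [ 0.566  -0.1974  0.13  ] foot pred [[318.8 198.6]]
rib 0.0621 -23.1
lever 0.0544 -58.2
[0.1513 0.001  0.0037]
```

Call:
servo_tool(
  motion=[
    [0.04,0.001,0.003,0,-1],
    [0.08,0.001,0.003,0,-1],
    [0.11,0.001,0.003,0,-1],
    [0.135,0.001,0.003,0,-1],
    [0.153,0.001,0.003,0,-1],
    [0.153,0.001,0.003,0,-1],
    [0.153,0.001,0.003,0,-1],
  ],
)

```text
clock: 2.45
tcp_pos: [0.5654, -0.1983, 0.2517]
orientation: [-0.429, 1.529, 0.43]
contact_force: [-0.0, -0.8, 0.6]
grip_width: 0.085
```

```bash
python3 st.py; python3 - <<'E'
from h import *
cv2.imwrite("pics/w2.png",grab_frame("wrist")[:,:,::-1])
E
```

```text
2.45 tcp [ 0.5654 -0.1983  0.2517] F [-0.  -0.8  0.6] grip 0.085 xax [-0.001  0.    -1.   ] jaw deg 31.4 j [ 0.58  0.58 -0.46  1.84  0.34  0.81  0.49]
shift to axis: [-0.0013  0.0001 -0.0012]
```

View pics/w2.png

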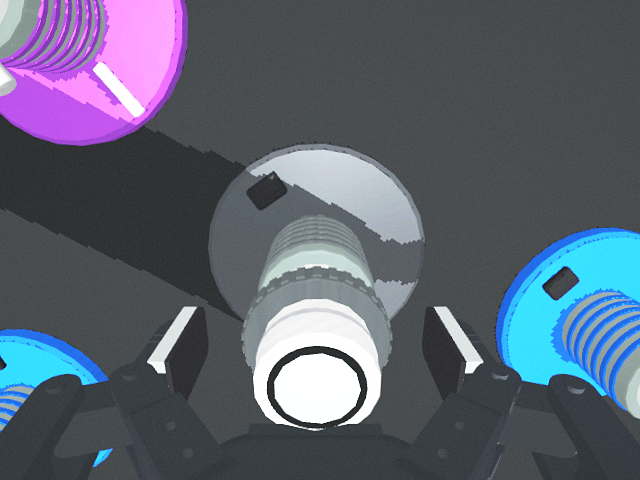

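The ring (columns 243–390) is centred between the pads (207–423). Closing gently.

Call:
servo_tool(
  motion=[
    [0,0,0,0,0.2],
    [0,0,0,0,0.4],
    [0,0,0,0,1],
    [0,0,0,0,1],
    [0,0,0,0,1],
    [0,0,0,0,1],
    [0,0,0,0,1],
    [0,0,0,0,1],
  ],
  force=25,
)

```text
clock: 3.3
tcp_pos: [0.5661, -0.1985, 0.2538]
orientation: [-0.431, 1.526, 0.428]
contact_force: [-2.2, -0.0, 6.7]
grip_width: 0.0527
```

```bash
python3 st.py
```

```text
3.3 tcp [ 0.5661 -0.1985  0.2538] F [-2.2 -0.   6.7] grip 0.0527 xax [ 0.002 -0.001 -1.   ] jaw deg 31.4 j [ 0.58  0.58 -0.46  1.84  0.34  0.81  0.49]
shift to axis: [ 0.0008  0.0007 -0.0017]
```

Gripped at 53 mm, which matches the 54 mm ring. Now turning about 35° anticlockwise.

Call:
servo_tool(
  motion=[
    [0,0,0,-5,1],
    [0,0,0,-10,1],
    [0,0,0,-15,1],
    [0,0,0,-20,1],
    [0,0,0,-25,1],
    [0,0,0,-30,1],
    [0,0,0,-35,1],
    [0,0,0,-35,1],
  ],
)

```text
clock: 4.1
tcp_pos: [0.5661, -0.1984, 0.254]
orientation: [-0.903, 1.374, 0.9]
contact_force: [0.9, 0.9, -2.2]
grip_width: 0.0529
```

```bash
python3 st.py;  python3 - <<'E'
from h import *
f=grab_frame("top")[:,:,::-1];a=cv2.resize(f[180:280,330:430],(600,600),interpolation=cv2.INTER_CUBIC)
cv2.imwrite("pics/t2.png",a)
E
```

```text
4.1 tcp [ 0.5661 -0.1984  0.254 ] F [ 0.9  0.9 -2.2] grip 0.0529 xax [ 0.002 -0.001 -1.   ] jaw deg 66.5 j [ 0.69  0.61 -0.61  1.83  0.45  0.84  1.01]
shift to axis: [ 0.001   0.0015 -0.0011]
```

Jaw turned from 31.4° to 66.5°. Opening and rising to check.

Call:
servo_tool(
  motion=[
    [0,0,0,0,0.2],
    [0,0,0,0,0],
    [0,0,0,0,-1],
    [0,0,0,0,-1],
    [0,0,0,0,-1],
    [0,0,0,0,-1],
    [0,0,0,0,-1],
    [0,0,0,0,-1],
  ],
)

```text
clock: 4.95
tcp_pos: [0.5661, -0.1984, 0.254]
orientation: [-0.901, 1.375, 0.898]
contact_force: [-0.0, -0.3, 0.1]
grip_width: 0.0855
```

Call:
servo_tool(
  motion=[
    [-0.02,0,0,0,-1],
    [-0.05,0,0,0,-1],
    [-0.09,0,0,0,-1],
    [-0.13,0,0,0,-1],
    [-0.15,0,0,0,-1],
    [-0.15,0,0,0,-1],
    [-0.15,0,0,0,-1],
  ],
)

```text
clock: 5.65
tcp_pos: [0.5656, -0.1983, 0.4039]
orientation: [-0.901, 1.376, 0.897]
contact_force: [-0.7, -0.4, -0.3]
grip_width: 0.0857
```

```bash
python3 st.py;  python3 - <<'E'
from h import *
c=cam("wrist");f=grab_frame("wrist")[:,:,::-1].copy()
a=np.array([.565,-.198])
u=proj(c,[[*a,.1]])[0].astype(int);print(u)
cv2.imwrite("pics/w3full.png",f)
cv2.imwrite("pics/w3.png",cv2.resize(f[u[1]-75:u[1]+75,u[0]-75:u[0]+75],(600,600),interpolation=cv2.INTER_CUBIC))
cv2.imwrite("pics/top3.png",grab_frame("top")[:,:,::-1])
E
```

```text
5.65 tcp [ 0.5656 -0.1983  0.4039] F [-0.7 -0.4 -0.3] grip 0.0857 xax [ 0.002 -0.001 -1.   ] jaw deg 66.3 j [ 0.76  0.44 -0.69  1.71  0.31  1.1   1.13]
shift to axis: [ 0.1509  0.0014 -0.0009]
[315 222]
```

View pics/w3.png

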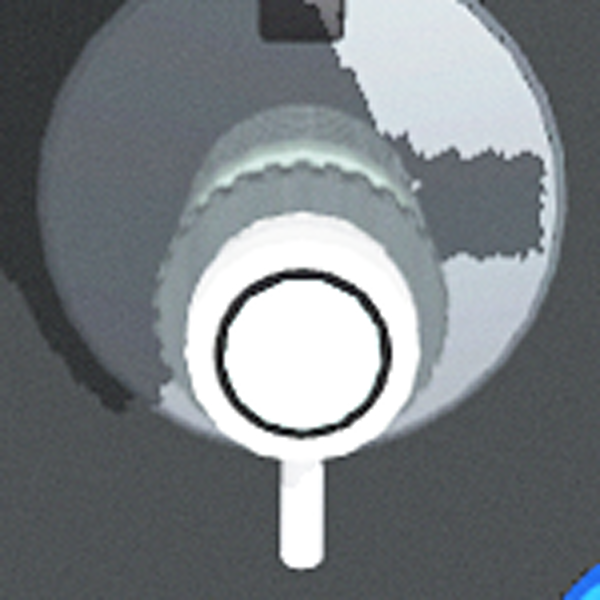

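View pics/top3.png

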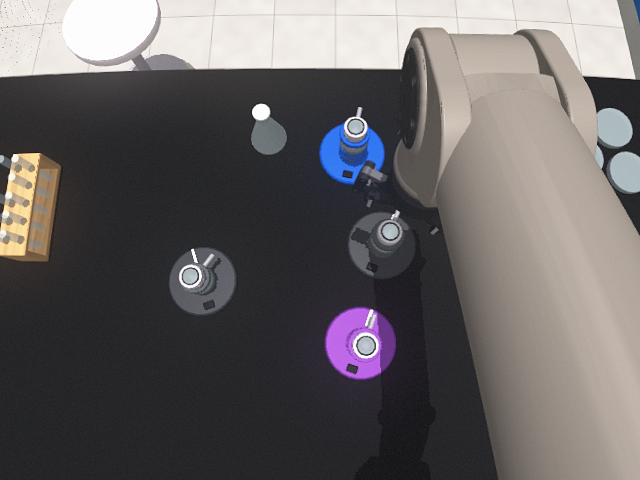

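The lever tip (302,565), the ring centre (302,352) and the foot's dark patch opposite the rib (302,20) are all in one column of the crop, and the rib is hidden under the lever. In the top view the short lamp (202,281) and the flask (268,135) have not moved, and the fingers are clear above the lamp.

```bash
python3 - <<'E'
from h import *
a=cv2.imread("pics/top1.png").astype(int);b=cv2.imread("pics/top3.png").astype(int)
for n,(x0,x1,y0,y1) in dict(short=(160,245,240,320),flask=(240,295,95,160)).items(): print(n,np.abs(a-b)[y0:y1,x0:x1].mean().round(2))
print(hand_in())
E
```

```text
short 1.91
flask 1.84
the job is handed in; nothing more can be done
None
```

The tall grey lamp's iris ring is turned so that its lever stands over the index rib, and the job is handed in; no verdict was reported. I gripped the ring across from above at 25 N, turned it about 35° anticlockwise, opened the fingers and rose 150 mm clear, finishing at about 5.7 s.

- **Lever position:** In the last wrist picture the lever, the lamp axis and the foot's dark patch opposite the rib were in one line. The lever hid the rib, so I estimate the remaining error at a few degrees by eye.
- **Fixed rings:** The wrist force was about 7 N while gripping and near zero after release. That reading cannot separate the iris ring from the fixed rings. The pads closed on 53 mm, which matches the 54 mm ring, not the 40 mm fixed rings.
- **Short lamp and flask:** Comparing the top pictures before and after, both areas differ only at noise level, so neither moved.
- **One disagreement:** My rough side-camera reading of the lamp's top was about 1 cm off the top and wrist cameras. I went with those two, which agreed within 2 mm, and the wrist picture just before gripping showed the ring centred between the pads.

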